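# Turn a chocolate-coated biscuit over through the twisted wire guide

### The arm

A 6-joint arm with a two-finger parallel gripper is mounted at the origin on the work surface. World frame = base frame: x ahead of the robot, y to its left, z up, the work surface at z = 0. Lengths are in m, angles in rad, forces in N, time in s.
With the tool pointing down it reaches from about 0.325 to 0.85 m from the base axis. Payload 4.4 kg.
Tool frame: the origin (TCP) lies on the centre line of the jaws, within the pads' length; the fingertips stand 19 mm ahead of it and the grasp point (between the pads) is the TCP; z points along the fingers, y is the line along which they close (so a half turn about z gives the same grasp; the last joint's range is limited). The gripper opens to 94 mm and grips with 3 to 60 N. Pads are 16 mm wide; open, the fingers measure 119 mm over their backs; the gripper's body (75 mm by 177 mm) begins 78 mm behind the grasp point.
Start: joints at [1.113, 0.207, 1.542, -0, 1.393, -0.15], TCP at [0.174, 0.548, 0.224] pointing down, gripper open.
Joint ranges: [-2.73, 2.73], [-0.86, 2.22], [0.23, 2.46], [-1.11, 4.25], [0.08, 2.63], [-2.82, 2.82]. Speed limits (rad/s): [2.79, 2.79, 3.14, 3.14, 3.14, 3.14].

### API

Orientations are given as a unit quaternion [x, y, z, w].
In Python, from plant import get_state, vision, manip gives the robot as it stands. The module is installed in compiled form; this text tells all that it offers.
- The arm moves only by the shell command python3 -m creep 'ROWS' [FORCE]. ROWS is JSON, a list of rows, each an object of numbers: "tx", "ty", "tz": the shift along the world's x, y, z in cm; "spin": the turn about the world's z in rad; "hand": the opening, from -1 (shut) to 1 (fully open). In form: [{"tx": .., "ty": .., "tz": .., "spin": .., "hand": ..}, ...]. A call has 1 to 8 rows; each row is the pose to reach, as a shift and turn from the pose commanded when the call began; what a row does not reach only later rows make up. A row lasts 1/12 s, in which the tool goes at most 41.7 mm and 7.16 degrees, less where a joint would pass 70% of its speed; a pose out of reach is approached as far as the arm can. A call with a gripper value outside its range is refused whole. The fingers move at their own pace and stop on an object; FORCE is the grip in N (left out, the last holds). Time passes only in rows, so rows that repeat a pose let the fingers close. It gives the time, the measured TCP pose, the force, the opening and the grip force at its end, in the units of the state.
- get_state(): the state, without advancing time (a new reading comes with each control period).
- vision.capture(name): name is "side" or "top"; returns a dict with "img" (400x640x3 uint8, red, green, blue), "vfov" (degrees; the focal length in pixels is half the picture's height over the tangent of half this angle, whatever the lens; pixels are square), "cx", "cy" (the principal point, pixels), "extrinsics" (4x4, takes a point from world to camera coordinates). Camera axes: x right, y down, z forward; pixel columns grow to the right and rows downward; lengths in m; the calibration is good to about 2 mm. A picture is of the moment at which its call begins. There is no depth.
- manip.finish_job(): hands the job in; it is judged then, once.
The state is a dict: "t": time; "q": joint angles; "joint_vel": joint speeds; "joint_efforts": joint torques, N m; "ee_pos": TCP position; "tool_rot": TCP orientation; "ft_force": force on the tool from outside, world axes, zero at the start; "torque": the same for the moment, N m; "finger_gap": finger opening in m; "gripper_force": force on a finger pad.
Only numpy, scipy, OpenCV 4.12 (cv2) and the standard library are available. Lean on these libraries where they do the work, as an engineer would, in place of code of your own. Each camera call takes 0.05 s, during which the arm holds its last target. There are 200 camera calls.

### The job

Take the chocolate-coated biscuit off its slanted stand and put it on edge into the mouth of the twisted wire turning guide, facing the way that makes it come out chocolate side up. The red flap in the mouth is stiff: ease the biscuit down onto it and press it gently through until it drops, turns over in the guide and lies in the grey tray with its chocolate up. Leave the mug, the jar and the pepper mill where they are.

Things in the scene. Friction and masses are not known exactly. Their poses are not given: they have to be found in the camera images.
- biscuit_center (a point): centre of the loose biscuit, a hard slab 40 x 76 x 10 mm (its x, y, z), about 60 g; dark chocolate on the +z face, pale oats on the -z face. At the start it leans on the stand: z (chocolate) points away from the robot and 35 degrees up, x points down along the lean, the 76 mm side (y) is level. The upper 12 mm is free all round.
- stand: fixed slanted stand, wooden foot 130 x 110 x 14 mm, origin under its centre. The biscuit's centre is 90 mm above the origin; its upper edge leans 35 degrees from upright towards the stand's -x (robot side). A ledge carries its lower edge; two narrow rests, 58 mm apart, back its pale face below the top 12 mm; 50 mm between them is open, so a finger fits behind.
- guide: fixed wire turning guide, origin on the table under its mouth, z up. A biscuit dropped in on edge, its 76 mm side along guide y, is turned half round going down and slides out towards guide -x into the tray: with its chocolate facing guide +x (away from the tray) at the mouth it lands chocolate up, the other way round chocolate down.
- mouth (a point): centre of the guide's mouth, 318 mm above the table, axes as the guide. Slot 84 mm (y) by 34 mm (x). Its four face wires (y = +-20 mm, 35 mm clear between) flare along x from 34 mm apart at height 279 mm to 94 mm apart here, so fingers fit before and behind the biscuit; the end wires flare to 96 mm apart. Posts at y = +-66 mm reach 290 mm.
- twist_mid (a point): middle of the twisted stretch of the slot, on its upright axis, 190 mm above the table; six polished wires turn half round between heights 275 and 105 mm
- flap (a joint): red flap 46 x 24 mm across the throat, hinged 32 mm to guide -x of the axis at height 296 mm. 0 = level, grows as pushed down, up to 1.5 rad; starts at 0 to 0.25. Stiff friction, no spring: it carries the biscuit, yields to about 5 N on the axis line and stays where left. The biscuit falls past it from about 1.0 rad, its lower edge then some 37 mm below the hinge.
- tray_mid (a point): middle of the floor of the grey tray (8 mm above the table, 128 mm wide inside, walls 22 mm high at the sides and 34 mm at the far end), 125 mm from the guide's axis towards guide -x; axes as the guide
- mug: blue mug, 80 mm wide, 95 mm tall, loose bystander, origin under it
- jar: amber jar, 70 mm wide, 110 mm tall, loose bystander, origin under it
- mill: dark wooden pepper mill, 56 mm wide, 150 mm tall, loose bystander, origin under it
Not all that is in view belongs to the job. Leave any green or turquoise look-alike of the part that bears biscuit_center alone.

How it is judged:
On the way, in this order (a step that is already met when the one before it is completed fails the run):
1. the biscuit is on edge in the mouth of the guide, moving slowly (horizontal distance between biscuit_center and mouth below 0.02 m and height (world z) of biscuit_center between 0.255 and 0.335 m and linear speed of biscuit below 0.2 m/s and (angle between biscuit_center's own x axis and vertical above 2.6 rad or angle between biscuit_center's own x axis and vertical below 0.54 rad)), for 0.1 s.
2. the biscuit passes down inside the twisted part of the guide (horizontal distance between biscuit_center and mouth below 0.035 m and height (world z) of biscuit_center between 0.08 and 0.24 m).
At the end, for the whole second after the job is handed in: The biscuit, having gone down through the twisted slot, lies at rest and let go in the grey tray, its centre inside the walls 30 to 190 mm from the guide's axis and under 32 mm high, chocolate side up within 23 degrees; mug, jar and mill within 30 mm of where they were (x of biscuit_center in the frame of guide between -0.19 and -0.03 m and y of biscuit_center in the frame of guide between -0.06 and 0.06 m and height (world z) of biscuit_center below 0.032 m and z of biscuit_center in the frame of guide above 0 m and angle between biscuit_center's own z axis and vertical below 0.4 rad and linear speed of biscuit below 0.02 m/s and distance of each of mug, jar, mill from where it was at the start of the episode below 0.03 m); the robot touches nothing.
It fails at once if the mug, the amber jar or the pepper mill is pushed aside or knocked over (distance of any of mug, jar, mill from where it was at the start of the episode above 0.03 m).
It fails at once if the biscuit is slammed or forced onto the red flap with more than 25 N (contact force between biscuit and flap above 25 N).
It also fails if it takes over 45 s, if anything falls off the work surface, if the arm or the gripper's body presses on something with over 40 N, if the wrist force passes 120 N, or if a joint passes its speed limit or range.

## Working session

There is one attempt and no reset: what is moved stays moved. The work goes in short steps, Python scripts to look and compute and a shell command to move; the robot and the scene stay as the last step left them, time stands still between calls to the robot, and variables do not carry over. Pictures are saved under pics/ and viewed, at most 10 in all, crops included, and the job is handed in when it is done.

```bash
mkdir -p pics; cat > h.py <<'E'
import numpy as np, cv2
from plant import get_state, vision, manip
def cap(n,save=None):
    c=vision.capture(n); c['f']=200/np.tan(np.radians(c['vfov'])/2); c['E']=np.array(c['extrinsics'])
    if save: cv2.imwrite('pics/'+save,cv2.cvtColor(c['img'],cv2.COLOR_RGB2BGR))
    return c
def ray(c,u,v):
    R=c['E'][:3,:3];t=c['E'][:3,3]
    d=R.T@np.array([(u-c['cx'])/c['f'],(v-c['cy'])/c['f'],1]); return -R.T@t,d
def onz(c,u,v,z):
    o,d=ray(c,u,v); return o+d*(z-o[2])/d[2]
def tri(c1,p1,c2,p2):
    o1,d1=ray(c1,*p1);o2,d2=ray(c2,*p2)
    s=np.linalg.lstsq(np.c_[d1,-d2],o2-o1,rcond=None)[0]
    a=o1+d1*s[0];b=o2+d2*s[1]; return (a+b)/2,np.linalg.norm(a-b)
def proj(c,P):
    p=c['E'][:3,:3]@np.array(P)+c['E'][:3,3]; return p[:2]/p[2]*c['f']+[c['cx'],c['cy']]
E
python3 - <<'E'
from h import *
for n in('side','top'):
    c=cap(n,n+'0.png'); print(n,c['f'],c['cx'],c['cy'],c['E'].round(3).tolist())
s=get_state();print(s['t'],s['ee_pos'],s['tool_rot'],s['finger_gap'],s['ft_force'])
E
```

```text
side 430.77004513494325 320.75937790538836 198.303141297291 [[0.996, -0.091, -0.01, -0.531], [-0.055, -0.502, -0.863, 0.222], [0.073, 0.86, -0.505, 1.334], [0.0, 0.0, 0.0, 1.0]]
top 500.82375318091187 322.7637287201019 197.18401848865273 [[-0.014, -1.0, -0.02, 0.04], [-0.985, 0.017, -0.171, 0.571], [0.172, 0.017, -0.985, 1.377], [0.0, 0.0, 0.0, 1.0]]
0.1 [0.17333872 0.54750989 0.22339446] [ 1.52772246e-01  9.88260859e-01 -1.00603954e-03 -3.20440669e-04] 0.09412165615313871 [-0.55214301 -0.50027192 -0.19514093]
```

View pics/side0.png

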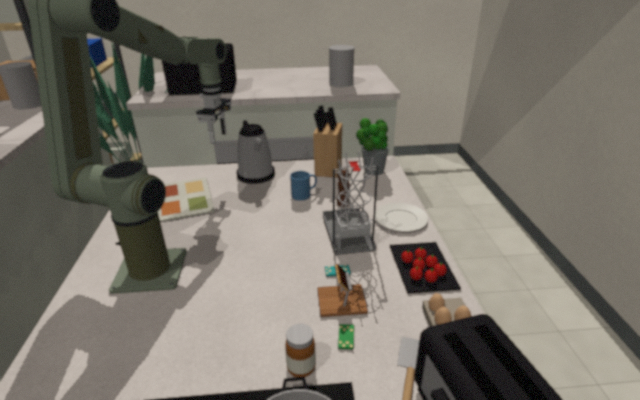

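View pics/top0.png

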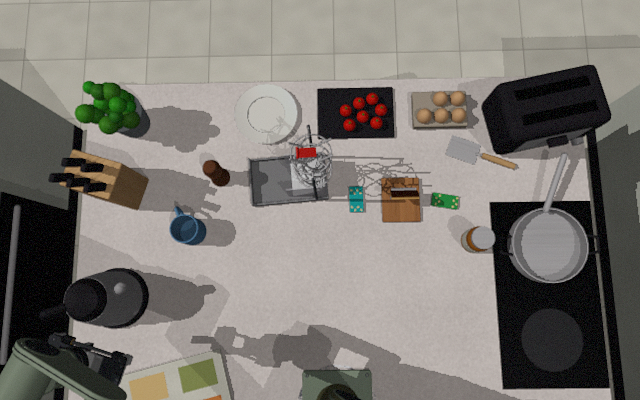

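The side view shows the arm at left, the guide at (350,210), and the stand with the biscuit at (343,290). In the top view the guide mouth with its red flap is at (307,153), and the tray runs to the left of it at (285,182). The stand is at (401,200) with the biscuit at (405,193). The mug is at (187,228), the mill at (216,172) and the jar at (480,239).

There are three biscuit-like things: turquoise at (356,199), green at (445,201), and the brown one at (405,193) on the stand. Only the brown one leans on a stand and has dark chocolate, so I'll confirm it in a crop.

```bash
python3 - <<'E'
import cv2,numpy as np
t=cv2.imread('pics/top0.png');s=cv2.imread('pics/side0.png')
a=cv2.resize(t[130:220,235:435],None,fx=4,fy=3.333,interpolation=2) 
a=cv2.resize(t[130:212,240:440],(800,328),interpolation=2)
b=cv2.resize(s[150:318,310:390],(130*1,272),interpolation=2)
b1=cv2.resize(s[255:323,305:405],(400,272),interpolation=2)
b2=cv2.resize(s[150:258,310:410][0:68+40],(400,272*400//400),interpolation=2)
cv2.imwrite('pics/crop1.png',np.vstack([a,np.hstack([b1,b2])]))
E
```

```text
(no output)
```

View pics/crop1.png

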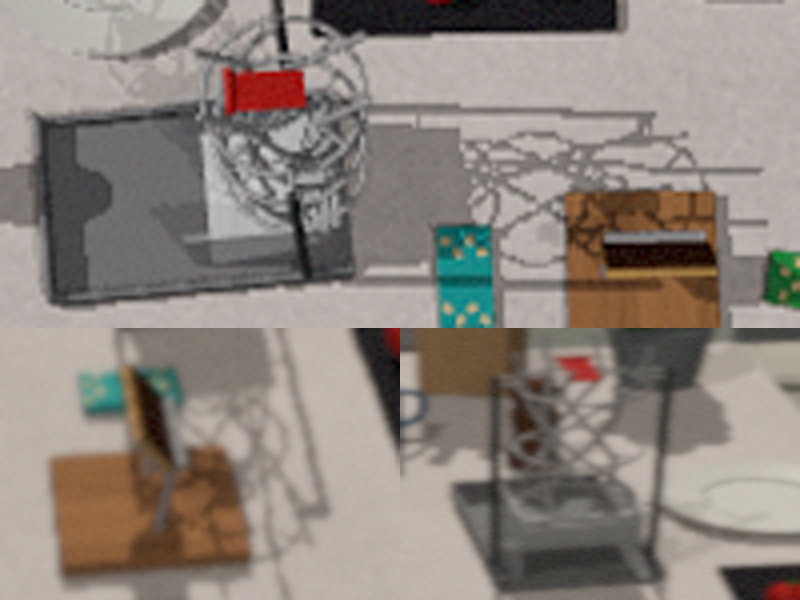

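```bash
python3 - <<'E'
from h import *
t=cap('top');s=cap('side')
def comps(c,m,x0,x1,y0,y1,lab,mn=8):
    M=np.zeros(m.shape,np.uint8);M[y0:y1,x0:x1]=m[y0:y1,x0:x1]
    n,L,st,ce=cv2.connectedComponentsWithStats(M,connectivity=8)
    for i in range(1,n):
        if st[i,4]>=mn:
            p=np.argwhere(L==i)[:,::-1]; print(lab,st[i].tolist(),ce[i].round(1),'minrect',[np.round(v,1) for v in cv2.minAreaRect(p.astype(np.float32))], 'top',p[p[:,1].argmin()],'bot',p[p[:,1].argmax()])
im=t['img'].astype(int);r,g,b=im[...,0],im[...,1],im[...,2]
mx=im.max(2)
comps(t,(mx<75)&(r-b>8),375,430,165,225,'choc')
comps(t,(r-b>40)&(mx>75),375,430,165,230,'wood')
comps(t,(r-g>90),285,340,130,175,'flap')
comps(t,(mx<60)&(abs(r-b)<15),285,345,115,210,'post',5)
im=s['img'].astype(int);r,g,b=im[...,0],im[...,1],im[...,2];mx=im.max(2)
comps(s,(r-g>90),330,375,150,180,'flapS')
comps(s,(mx<85),325,385,160,250,'postS',8)
comps(s,(mx<75)&(r-b>8),325,360,255,300,'chocS')
comps(s,(r-b>40)&(mx>75),305,375,260,320,'woodS')
E
```

```text
choc [392, 183, 3, 5, 8] [392.9 185.1] minrect [array([392.6, 185.1]), array([4.4, 1.7]), np.float64(76.0)] top [392 183] bot [393 187]
choc [382, 186, 9, 5, 19] [385.6 187.4] minrect [array([385.8, 187.1]), array([3.6, 8.5]), np.float64(63.4)] top [384 186] bot [384 190]
choc [390, 190, 29, 7, 168] [404.4 193.4] minrect [array([404., 193.]), array([ 6., 28.]), np.float64(90.0)] top [408 190] bot [392 196]
wood [381, 178, 40, 44, 1348] [399.9 201.3] minrect [array([400.5, 199.4]), array([44. , 37.9]), np.float64(88.3)] top [382 178] bot [383 221]
flap [296, 147, 20, 11, 182] [305.5 152.2] minrect [array([305.5, 152. ]), array([10., 19.]), np.float64(90.0)] top [296 147] bot [297 157]
post [318, 115, 27, 24, 601] [331.  126.2] minrect [array([331. , 126.5]), array([23., 26.]), np.float64(90.0)] top [318 115] bot [326 138]
post [309, 135, 3, 8, 13] [310.2 139.1] minrect [array([310. , 138.6]), array([7. , 1.7]), np.float64(76.0)] top [310 135] bot [310 142]
post [312, 178, 9, 22, 58] [314.9 190.4] minrect [array([313.8, 188.9]), array([21.1,  6.3]), np.float64(70.6)] top [313 178] bot 
[... 1671 characters left out ...]
 [341, 217, 5, 4, 14] [343.3 218.6] minrect [array([343.5, 218.5]), array([4.2, 2.8]), np.float64(45.0)] top [342 217] bot [343 220]
postS [369, 234, 6, 16, 41] [372.  241.3] minrect [array([371.8, 241.7]), array([15.1,  3.5]), np.float64(78.7)] top [372 234] bot [373 249]
chocS [339, 267, 9, 22, 91] [343.  277.6] minrect [array([342.9, 277.5]), array([22.2,  5.2]), np.float64(77.5)] top [339 267] bot [347 288]
woodS [335, 264, 13, 27, 84] [339.2 276.9] minrect [array([339.4, 277.6]), array([27.9,  5.8]), np.float64(68.6)] top [336 264] bot [346 290]
woodS [318, 284, 49, 32, 1205] [340.7 300.7] minrect [array([341.9, 299.6]), array([29.3, 47.4]), np.float64(86.2)] top [356 284] bot [321 315]
```

```bash
python3 - <<'E'
import cv2,numpy as np
t=cv2.imread('pics/top0.png');s=cv2.imread('pics/side0.png')
a=cv2.resize(t[110:210,240:340],(500,500),interpolation=2)
b=cv2.resize(s[155:255,325:385],(300,500),interpolation=2)
o=np.hstack([a,b])
for i in range(10):
    cv2.putText(o,str(110+10*i),(0,50*i+8),0,.35,(0,0,255)); cv2.putText(o,str(240+10*i),(50*i,498),0,.35,(0,0,255)); cv2.putText(o,str(155+10*i),(775,50*i+8),0,.35,(255,0,0))
for i in range(6): cv2.putText(o,str(325+10*i),(500+50*i,498),0,.35,(255,0,0))
cv2.imwrite('pics/crop2.png',o)
E
```

```text
(no output)
```

View pics/crop2.png

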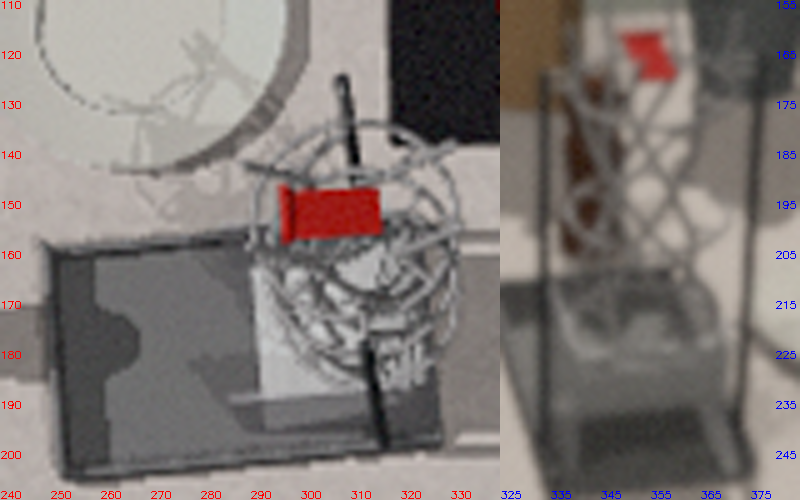

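The crop shows the post tops at top-view (308,125.5) and (313.5,178.5), the red flap at (305,152) with its hinge on the left (tray) side, and the near post's foot at (315,199). In the side view the post tops are at (334,170) and (376,167).

```bash
python3 - <<'E'
from h import *
t=cap('top');s=cap('side')
A=onz(t,308,126,.29);B=onz(t,313.5,178.5,.29);print('posts',A.round(4),B.round(4),np.linalg.norm(A-B),'axis',((A+B)/2).round(4),'guide y dir deg',np.degrees(np.arctan2(*(A-B)[[1,0]])))
for p,q in(((308,126),(376,167)),((313.5,178.5),(334,170))): print(tri(t,p,s,q))
print('foot',onz(t,315.5,198.5,.003).round(4))
print('flap hinge, tip',onz(t,296.5,152,.296).round(4),onz(t,315.5,151.5,.296).round(4))
# tray outer corners at rim/floor
for p,z in(((250,160),.034),((253.5,205),.034),((327,199),.0)): print('tray',onz(t,*p,z).round(4))
# wood foot corners, z=.014
im=t['img'].astype(int);m=((im[...,0]-im[...,2]>40)&(im.max(2)>75)).astype(np.uint8);m[:178]=0;m[230:]=0;m[:,:375]=0;m[:,430:]=0
p=np.argwhere(m)[:,::-1]
print('foot', [onz(t,*q,.014).round(4).tolist() for q in ((381,177.5),(421,177.5),(421,222),(381,222))])
print('choc ends/mid', [onz(t,*q,.093).round(4).tolist() for q in ((390,193.5),(418.5,193.5),(404.4,193.4))])
# pale edge
r=t['img'].astype(int)
for v in range(185,203): print(v,[tuple(r[v,u]) for u in (395,404,413)] and ' '.join(str(r[v,u].tolist()) for u in(393,404,416)))
print('tri choc',tri(t,(404.4,193.4),s,(343,277.6)))
E
```

```text
posts [0.7058 0.0604 0.29  ] [0.5756 0.0485 0.29  ] 0.1307280251719643 axis [0.6407 0.0544 0.29  ] guide y dir deg 5.256842796638373
(array([0.70780271, 0.06063239, 0.28527179]), np.float64(0.000903579538856183))
(array([0.5779517 , 0.04851695, 0.28814375]), np.float64(0.0037996867789143905))
foot [0.5766 0.0535 0.003 ]
flap hinge, tip [0.6397 0.0882 0.296 ] [0.6401 0.0428 0.296 ]
tray [0.6889 0.243  0.034 ]
tray [0.5553 0.2313 0.034 ]
tray [0.5751 0.0197 0.    ]
foot [[0.634, -0.1398, 0.014], [0.6319, -0.2567, 0.014], [0.5008, -0.2506, 0.014], [0.5026, -0.1354, 0.014]]
choc ends/mid [[0.5717, -0.155, 0.093], [0.5703, -0.2333, 0.093], [0.5713, -0.1946, 0.093]]
185 [64, 43, 23] [77, 51, 30] [105, 69, 44]
186 [65, 40, 15] [111, 72, 37] [136, 93, 53]
187 [72, 55, 42] [129, 96, 79] [135, 96, 67]
188 [110, 106, 104] [126, 124, 126] [141, 114, 98]
189 [137, 136, 137] [131, 131, 131] [132, 105, 90]
190 [104, 99, 95] [83, 79, 78] [73, 50, 36]
191 [11, 0, 2] [22, 0, 0] [23, 1, 0]
192 [34, 17, 0] [34, 20, 15] [34, 22, 15]
193 [31, 13, 11] [18, 0, 0] [28, 17, 2]
194 [31, 12, 6] [31, 6, 1] [33, 19, 16]
195 [34, 17, 2] [32, 6, 6] [33, 0, 0]
196 [39, 15, 13] [59, 34, 15] [73, 45, 26]
197 [111, 82, 40] [129, 97, 53] [134, 100, 55]
198 [171, 133, 74] [163, 125, 73] [151, 117, 63]
199 [143, 109, 65] [124, 87, 50] [85, 55, 30]
200 [88, 57, 39] [95, 61, 36] [89, 60, 42]
201 [85, 54, 27] [93, 60, 38] [84, 53, 24]
202 [106, 68, 41] [109, 70, 42] [82, 54, 24]
tri choc (array([ 0.57462057, -0.19580571,  0.08521387]), np.float64(0.0038798814273950746))
```

```bash
python3 -m creep '[{"tz":4},{"tz":8},{"tx":2,"ty":-4,"tz":8,"spin":-0.12},{"tx":4,"ty":-8,"tz":8,"spin":-0.24},{"tx":6,"ty":-12,"tz":8,"spin":-0.36},{"tx":8,"ty":-16,"tz":8,"spin":-0.48},{"tx":10,"ty":-20,"tz":8,"spin":-0.6},{"tx":12,"ty":-23,"tz":8,"spin":-0.7}]'
```

```text
invalid input at $[0]: expected keys tx, ty, tz, spin, hand
```

```bash
python3 -m creep '[{"tx":0,"ty":0,"tz":4,"spin":0,"hand":1},{"tx":0,"ty":0,"tz":8,"spin":0,"hand":1},{"tx":2,"ty":-3.5,"tz":8,"spin":-0.12,"hand":1},{"tx":4,"ty":-7,"tz":8,"spin":-0.24,"hand":1},{"tx":6,"ty":-10.5,"tz":8,"spin":-0.36,"hand":1},{"tx":8,"ty":-14,"tz":8,"spin":-0.48,"hand":1},{"tx":10,"ty":-17.5,"tz":8,"spin":-0.6,"hand":1},{"tx":12,"ty":-21,"tz":8,"spin":-0.7,"hand":1}]' 20
```

```text
t: 0.97
ee_pos: [0.294, 0.3365, 0.3046]
tool_rot: [0.485, 0.875, 0.0, 0.0]
ft_force: [0.6, -0.7, 0.5]
finger_gap: 0.094
gripper_force: 0.0
```

```bash
python3 -m creep '[{"tx":2,"ty":-3.5,"tz":0,"spin":-0.1,"hand":1},{"tx":4,"ty":-7,"tz":0,"spin":-0.2,"hand":1},{"tx":6,"ty":-10.5,"tz":0,"spin":-0.3,"hand":1},{"tx":8,"ty":-14,"tz":0,"spin":-0.4,"hand":1},{"tx":10,"ty":-17.5,"tz":0,"spin":-0.5,"hand":1},{"tx":12,"ty":-21,"tz":0,"spin":-0.564,"hand":1},{"tx":14,"ty":-24.5,"tz":0,"spin":-0.564,"hand":1},{"tx":16,"ty":-28,"tz":0,"spin":-0.564,"hand":1}]'; python3 -m creep '[{"tx":1.5,"ty":-3.5,"tz":0,"spin":0,"hand":1},{"tx":3,"ty":-7,"tz":0,"spin":0,"hand":1},{"tx":5,"ty":-10.5,"tz":-1,"spin":0,"hand":1},{"tx":7,"ty":-14,"tz":-2,"spin":0,"hand":1},{"tx":9,"ty":-17.5,"tz":-3,"spin":0,"hand":1},{"tx":11,"ty":-21,"tz":-4,"spin":0,"hand":1},{"tx":12.4,"ty":-25.3,"tz":-6,"spin":0,"hand":1},{"tx":12.4,"ty":-25.3,"tz":-7,"spin":0,"hand":1}]'
```

```text
t: 1.63
ee_pos: [0.4542, 0.0562, 0.3047]
tool_rot: [0.707, 0.707, 0.0, 0.0]
ft_force: [1.1, 0.7, -0.8]
finger_gap: 0.0944
gripper_force: 0.0
t: 2.3
ee_pos: [0.5787, -0.2006, 0.2329]
tool_rot: [0.709, 0.705, -0.001, 0.001]
ft_force: [-0.3, 0.6, -0.2]
finger_gap: 0.0945
gripper_force: 0.0
```

```bash
python3 -m creep '[{"tx":0,"ty":0,"tz":-2,"spin":0,"hand":1},{"tx":0,"ty":0,"tz":-4,"spin":0,"hand":1},{"tx":0,"ty":0,"tz":-5,"spin":0,"hand":1},{"tx":0,"ty":0,"tz":-5,"spin":0,"hand":1}]'; python3 - <<'E'
from h import *
s=cap('side');t=cap('top');e=get_state();print(e['ee_pos'],e['q'])
a=cv2.resize(s['img'][200:325,295:395],(480,600),interpolation=2);b=cv2.resize(t['img'][140:240,365:425][:,:53],(320,600),interpolation=2)
cv2.imwrite('pics/c3.png',cv2.cvtColor(np.hstack([a,b]),cv2.COLOR_RGB2BGR))
E
```

```text
t: 2.63
ee_pos: [0.5754, -0.1934, 0.1809]
tool_rot: [0.707, 0.707, -0.001, -0.003]
ft_force: [-0.3, 0.4, -0.8]
finger_gap: 0.0942
gripper_force: 0.0
[ 0.57763341 -0.19426343  0.18467199] [-4.66415653e-01  3.11866857e-01  1.49479818e+00  1.31521188e-04
  1.33522314e+00 -4.67055416e-01]
```

View pics/c3.png

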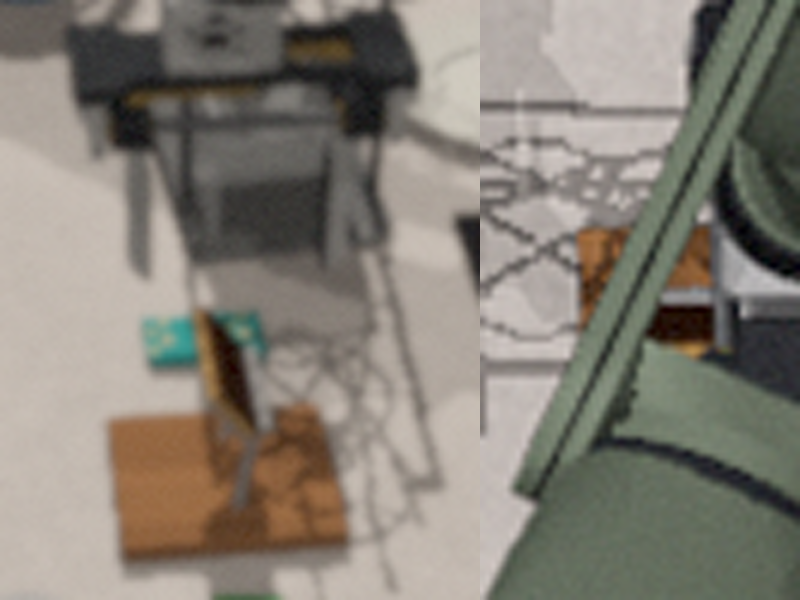

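```bash
python3 -m creep '[{"tx":0,"ty":0,"tz":-2.5,"spin":0,"hand":1},{"tx":0,"ty":0,"tz":-5,"spin":0,"hand":1},{"tx":0,"ty":0,"tz":-7,"spin":0,"hand":1},{"tx":0,"ty":0,"tz":-7.6,"spin":0,"hand":1},{"tx":0,"ty":0,"tz":-7.6,"spin":0,"hand":0.3},{"tx":0,"ty":0,"tz":-7.6,"spin":0,"hand":0.1},{"tx":0,"ty":0,"tz":-7.6,"spin":0,"hand":-0.1},{"tx":0,"ty":0,"tz":-7.6,"spin":0,"hand":-0.3}]' 10;  python3 -m creep '[{"tx":0,"ty":0,"tz":0,"spin":0,"hand":-0.4},{"tx":0,"ty":0,"tz":0,"spin":0,"hand":-0.5},{"tx":0,"ty":0,"tz":0,"spin":0,"hand":-0.6},{"tx":0,"ty":0,"tz":0,"spin":0,"hand":-0.7},{"tx":0,"ty":0,"tz":0,"spin":0,"hand":-0.8},{"tx":0,"ty":0,"tz":0,"spin":0,"hand":-1},{"tx":0,"ty":0,"tz":0,"spin":0,"hand":-1},{"tx":0,"ty":0,"tz":0,"spin":0,"hand":-1}]' 20
```

```text
t: 3.4
ee_pos: [0.5792, -0.1955, 0.1108]
tool_rot: [0.707, 0.707, 0.001, 0.002]
ft_force: [-0.3, -0.2, -0.1]
finger_gap: 0.0707
gripper_force: 0.0
t: 4.07
ee_pos: [0.5779, -0.1948, 0.1084]
tool_rot: [0.707, 0.707, 0.0, 0.0]
ft_force: [0.1, 0.3, 0.4]
finger_gap: 0.0172
gripper_force: 0.1
```

```bash
python3 -m creep '[{"tx":0,"ty":0,"tz":0,"spin":0,"hand":-1},{"tx":0,"ty":0,"tz":0,"spin":0,"hand":-1},{"tx":0,"ty":0,"tz":0,"spin":0,"hand":-1},{"tx":0,"ty":0,"tz":0,"spin":0,"hand":-1}]' 20; python3 - <<'E'
from h import *
s=cap('side')
cv2.imwrite('pics/c4.png',cv2.cvtColor(cv2.resize(s['img'][210:325,290:400],(550,575),interpolation=2),cv2.COLOR_RGB2BGR))
E
```

```text
t: 4.4
ee_pos: [0.579, -0.195, 0.1089]
tool_rot: [0.707, 0.707, 0.001, 0.001]
ft_force: [3.5, -1.0, -1.0]
finger_gap: 0.0095
gripper_force: 20.0
```

View pics/c4.png

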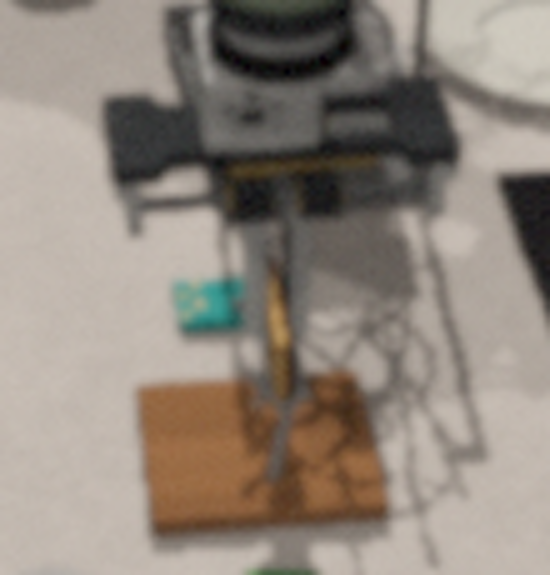

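The biscuit now stands upright and flat between the pads: its edge runs from about (275,265) to (280,395) in the crop, and the gap is 9.5 mm. Next I'll lift it, then turn and carry it to above the mouth.

```bash
python3 -m creep '[{"tx":0,"ty":0,"tz":1,"spin":0,"hand":-1},{"tx":0,"ty":0,"tz":4,"spin":0,"hand":-1},{"tx":0,"ty":0,"tz":8,"spin":0,"hand":-1},{"tx":0,"ty":0,"tz":12,"spin":0,"hand":-1},{"tx":0,"ty":0,"tz":16,"spin":-0.1,"hand":-1},{"tx":0,"ty":0,"tz":20,"spin":-0.2,"hand":-1},{"tx":0,"ty":0,"tz":24,"spin":-0.3,"hand":-1},{"tx":0,"ty":0,"tz":28,"spin":-0.4,"hand":-1}]';  python3 -m creep '[{"tx":0,"ty":0,"tz":1,"spin":-0.1,"hand":-1},{"tx":0,"ty":2,"tz":1,"spin":-0.2,"hand":-1},{"tx":0,"ty":4,"tz":1,"spin":-0.3,"hand":-1},{"tx":1,"ty":6,"tz":1,"spin":-0.4,"hand":-1},{"tx":1,"ty":8,"tz":1,"spin":-0.5,"hand":-1},{"tx":2,"ty":10,"tz":1,"spin":-0.6,"hand":-1},{"tx":3,"ty":12,"tz":1,"spin":-0.7,"hand":-1},{"tx":4,"ty":14,"tz":1,"spin":-0.8,"hand":-1}]';python3 -m creep '[{"tx":1,"ty":2,"tz":0,"spin":-0.1,"hand":-1},{"tx":1.5,"ty":4,"tz":0,"spin":-0.2,"hand":-1},{"tx":2,"ty":6,"tz":0,"spin":-0.279,"hand":-1},{"tx":2.3,"ty":8,"tz":0,"spin":-0.279,"hand":-1},{"tx":2.3,"ty":9.5,"tz":0,"spin":-0.279,"hand":-1},{"tx":2.3,"ty":10.5,"tz":0,"spin":-0.279,"hand":-1},{"tx":2.3,"ty":11,"tz":0,"spin":-0.279,"hand":-1},{"tx":2.3,"ty":11,"tz":0,"spin":-0.279,"hand":-1}]'; python3 - <<'E'
from h import *
s=cap('side','s5.png');t=cap('top','t5.png');e=get_state();print(e['ee_pos'],e['tool_rot'],e['q'].round(3))
a=s['img'][60:260,300:400];b=t['img'][90:210,270:370]
cv2.imwrite('pics/c5.png',cv2.cvtColor(np.hstack([cv2.resize(a,(300,600),interpolation=2),cv2.resize(b,(500,600),interpolation=2)]),cv2.COLOR_RGB2BGR))
E
```

```text
t: 5.12
ee_pos: [0.5759, -0.1945, 0.3903]
tool_rot: [0.835, 0.55, -0.001, -0.001]
ft_force: [1.0, -0.2, -0.7]
finger_gap: 0.0096
gripper_force: 20.0
t: 5.78
ee_pos: [0.6165, -0.0541, 0.3982]
tool_rot: [0.983, 0.182, -0.002, -0.0]
ft_force: [0.7, -0.9, -1.7]
finger_gap: 0.0098
gripper_force: 20.0
t: 6.45
ee_pos: [0.6401, 0.0558, 0.3985]
tool_rot: [0.999, 0.046, -0.0, 0.0]
ft_force: [-0.3, -0.7, -0.3]
finger_gap: 0.0097
gripper_force: 20.0
[0.64039527 0.05444094 0.39853722] [ 9.98960542e-01  4.55814752e-02 -1.87134748e-04  3.59677316e-04] [-4.900e-02  2.870e-01  1.094e+00 -1.000e-03  1.762e+00  1.430e+00]
```

View pics/c5.png

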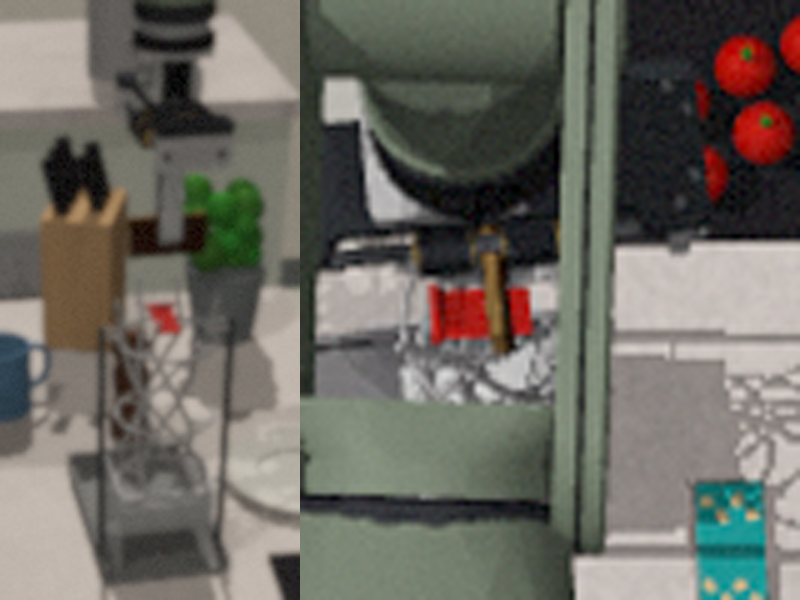

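```bash
python3 - <<'E'
from h import *
s=cap('side')
im=s['img'].astype(int);m=((im.max(2)<110)&(im[...,0]-im[...,2]>15)).astype(np.uint8);m[:125]=0;m[152:]=0;m[:,:341]=0;m[:,374:]=0
p=np.argwhere(m);print(p.min(0),p.max(0),len(p))
for v in range(126,152,2): print(v,[im[v,u].tolist() for u in (346,350,366)])
for u,v in((343,132),(369.3,131),(343.5,144),(369.5,143.5)):
    o,d=ray(s,u,v); print((o+d*(.050-o[1])/d[1]).round(4))
E
```

```text
[126 341] [151 371] 294
126 [[119, 119, 108], [115, 114, 103], [37, 81, 27]]
128 [[117, 118, 108], [115, 115, 104], [49, 91, 38]]
130 [[120, 116, 104], [115, 114, 103], [74, 88, 39]]
132 [[103, 90, 74], [91, 77, 60], [53, 38, 16]]
134 [[44, 24, 21], [38, 20, 15], [27, 5, 1]]
136 [[28, 4, 1], [34, 23, 13], [30, 10, 5]]
138 [[30, 10, 9], [30, 15, 7], [27, 12, 7]]
140 [[27, 14, 8], [17, 0, 0], [31, 14, 13]]
142 [[25, 5, 4], [30, 12, 13], [23, 12, 1]]
144 [[39, 29, 26], [45, 41, 33], [33, 46, 12]]
146 [[93, 91, 80], [107, 106, 96], [35, 60, 24]]
148 [[120, 120, 107], [121, 119, 108], [33, 53, 25]]
150 [[119, 120, 106], [123, 120, 109], [48, 54, 43]]
[0.605  0.05   0.4061]
[0.6802 0.05   0.4056]
[0.607  0.05   0.3694]
[0.6826 0.05   0.3673]
```

```bash
python3 -m creep '[{"tx":0,"ty":0.1,"tz":-1.5,"spin":0,"hand":-1},{"tx":0,"ty":0.1,"tz":-3,"spin":0,"hand":-1},{"tx":0,"ty":0.1,"tz":-4,"spin":0,"hand":-1},{"tx":0,"ty":0.1,"tz":-5,"spin":0,"hand":-1},{"tx":0,"ty":0.1,"tz":-5.5,"spin":0,"hand":-1},{"tx":0,"ty":0.1,"tz":-5.8,"spin":0,"hand":-1},{"tx":0,"ty":0.1,"tz":-6,"spin":0,"hand":-1},{"tx":0,"ty":0.1,"tz":-6.2,"spin":0,"hand":-1}]';for i in 1 2; do python3 -m creep '[{"tx":0,"ty":0,"tz":-0.15,"spin":0,"hand":-1},{"tx":0,"ty":0,"tz":-0.3,"spin":0,"hand":-1},{"tx":0,"ty":0,"tz":-0.45,"spin":0,"hand":-1},{"tx":0,"ty":0,"tz":-0.6,"spin":0,"hand":-1}]'; done
```

```text
t: 7.27
ee_pos: [0.641, 0.056, 0.337]
tool_rot: [0.999, 0.046, 0.001, 0.0]
ft_force: [-0.1, -1.1, -0.1]
finger_gap: 0.0102
gripper_force: 20.0
t: 7.6
ee_pos: [0.6408, 0.0562, 0.3307]
tool_rot: [0.999, 0.046, 0.0, 0.0]
ft_force: [0.6, 0.3, -0.3]
finger_gap: 0.0097
gripper_force: 20.0
t: 7.93
ee_pos: [0.6407, 0.0562, 0.3244]
tool_rot: [0.999, 0.046, 0.0, -0.0]
ft_force: [0.3, 0.7, 3.5]
finger_gap: 0.0096
gripper_force: 20.0
```

```bash
for i in 1 2; do python3 -m creep '[{"tx":0,"ty":0,"tz":-0.15,"spin":0,"hand":-1},{"tx":0,"ty":0,"tz":-0.3,"spin":0,"hand":-1},{"tx":0,"ty":0,"tz":-0.45,"spin":0,"hand":-1},{"tx":0,"ty":0,"tz":-0.6,"spin":0,"hand":-1},{"tx":0,"ty":0,"tz":-0.75,"spin":0,"hand":-1},{"tx":0,"ty":0,"tz":-0.9,"spin":0,"hand":-1}]'; done
```

```text
t: 8.43
ee_pos: [0.6411, 0.0568, 0.3178]
tool_rot: [0.999, 0.046, 0.002, -0.0]
ft_force: [-1.7, 1.3, 7.3]
finger_gap: 0.0102
gripper_force: 20.0
t: 8.93
ee_pos: [0.6418, 0.0561, 0.3089]
tool_rot: [0.999, 0.046, 0.002, 0.0]
ft_force: [-0.4, -0.5, 5.4]
finger_gap: 0.0098
gripper_force: 20.0
```

```bash
for i in 1 2; do python3 -m creep '[{"tx":0,"ty":0,"tz":-0.15,"spin":0,"hand":-1},{"tx":0,"ty":0,"tz":-0.3,"spin":0,"hand":-1},{"tx":0,"ty":0,"tz":-0.45,"spin":0,"hand":-1},{"tx":0,"ty":0,"tz":-0.6,"spin":0,"hand":-1},{"tx":0,"ty":0,"tz":-0.75,"spin":0,"hand":-1}]'; done
```

```text
t: 9.35
ee_pos: [0.641, 0.0558, 0.2992]
tool_rot: [0.999, 0.046, 0.0, 0.0]
ft_force: [0.5, -1.5, 3.8]
finger_gap: 0.0097
gripper_force: 20.0
t: 9.77
ee_pos: [0.6404, 0.056, 0.2909]
tool_rot: [0.999, 0.046, -0.0, 0.0]
ft_force: [1.0, -1.6, 2.7]
finger_gap: 0.0098
gripper_force: 20.0
```

```bash
python3 -m creep '[{"tx":0,"ty":0,"tz":-0.15,"spin":0,"hand":-1},{"tx":0,"ty":0,"tz":-0.3,"spin":0,"hand":-1},{"tx":0,"ty":0,"tz":-0.45,"spin":0,"hand":-1},{"tx":0,"ty":0,"tz":-0.6,"spin":0,"hand":-1},{"tx":0,"ty":0,"tz":-0.6,"spin":0,"hand":-1}]'; python3 -m creep '[{"tx":0,"ty":0,"tz":0,"spin":0,"hand":-0.6},{"tx":0,"ty":0,"tz":0,"spin":0,"hand":-0.5},{"tx":0,"ty":0,"tz":0,"spin":0,"hand":-0.45},{"tx":0,"ty":0,"tz":0,"spin":0,"hand":-0.45},{"tx":0,"ty":0,"tz":0,"spin":0,"hand":-0.45},{"tx":0,"ty":0,"tz":0,"spin":0,"hand":-0.45},{"tx":0,"ty":0,"tz":0,"spin":0,"hand":-0.45},{"tx":0,"ty":0,"tz":0,"spin":0,"hand":-0.45}]'; python3 - <<'E'
from h import *
s=cap('side');t=cap('top')
a=s['img'][120:270,310:410];b=t['img'][120:220,235:335]
cv2.imwrite('pics/c6.png',cv2.cvtColor(np.hstack([cv2.resize(a,(400,600),interpolation=2),cv2.resize(b,(400,600),interpolation=2)]),cv2.COLOR_RGB2BGR))
E
```

```text
t: 10.18
ee_pos: [0.6404, 0.0559, 0.2854]
tool_rot: [0.999, 0.046, -0.0, 0.0]
ft_force: [-1.3, -3.1, 1.7]
finger_gap: 0.01
gripper_force: 22.8
t: 10.85
ee_pos: [0.6407, 0.0533, 0.2842]
tool_rot: [0.999, 0.045, -0.001, 0.002]
ft_force: [0.6, -7.1, -1.0]
finger_gap: 0.0256
gripper_force: 3.4
```

View pics/c6.png

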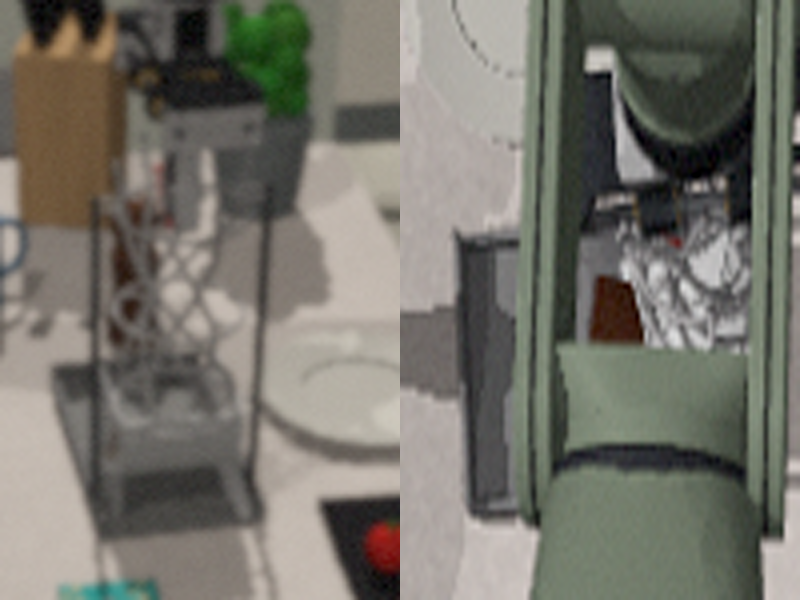

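The biscuit fell through: brown chocolate shows in the tray at crop (615,310). I'll close the fingers slightly and withdraw straight up.

```bash
python3 -m creep '[{"tx":0,"ty":0,"tz":0,"spin":0,"hand":-0.75},{"tx":0,"ty":0,"tz":0,"spin":0,"hand":-0.8},{"tx":0,"ty":0,"tz":0.5,"spin":0,"hand":-0.8},{"tx":0,"ty":0,"tz":1.5,"spin":0,"hand":-0.8},{"tx":0,"ty":0,"tz":3.5,"spin":0,"hand":-0.8},{"tx":0,"ty":0,"tz":6,"spin":0,"hand":-0.8},{"tx":0,"ty":0,"tz":9,"spin":0,"hand":-0.8},{"tx":0,"ty":0,"tz":12,"spin":0,"hand":-0.8}]' 10; python3 -m creep '[{"tx":0,"ty":-3,"tz":0,"spin":0,"hand":-0.8},{"tx":0,"ty":-6,"tz":0,"spin":0,"hand":-0.8},{"tx":0,"ty":-9,"tz":0,"spin":0,"hand":-0.8},{"tx":0,"ty":-12,"tz":0,"spin":0,"hand":-0.8},{"tx":0,"ty":-15,"tz":0,"spin":0,"hand":-0.8},{"tx":0,"ty":-18,"tz":0,"spin":0,"hand":-0.8},{"tx":0,"ty":-20,"tz":0,"spin":0,"hand":-0.8},{"tx":0,"ty":-20,"tz":0,"spin":0,"hand":-0.8}]'; python3 - <<'E'
from h import *
t=cap('top','t7.png')
b=t['img'][120:220,160:340]
cv2.imwrite('pics/c7.png',cv2.cvtColor(cv2.resize(b,(800,444),interpolation=2),cv2.COLOR_RGB2BGR))
im=t['img'].astype(int);m=((im[...,0]-im[...,2]>30)&(im.max(2)<130)).astype(np.uint8);m[:,:245]=0;m[:,330:]=0;m[:158]=0;m[205:]=0
n,L,st,ce=cv2.connectedComponentsWithStats(m)
for i in range(1,n):
    if st[i,4]>30:
        P=onz(t,*ce[i],.018); d=P[:2]-[.641,.055]; a=np.radians(-84.74)
        print(st[i],P.round(3),'guide x,y',d@[np.cos(a),np.sin(a)],d@[-np.sin(a),np.cos(a)], im[L==i].mean(0))
E
```

```text
t: 11.62
ee_pos: [0.6403, 0.057, 0.4075]
tool_rot: [0.999, 0.046, 0.0, -0.0]
ft_force: [0.7, 1.5, -0.3]
finger_gap: 0.0094
gripper_force: 0.0
t: 12.28
ee_pos: [0.6405, -0.1476, 0.4062]
tool_rot: [0.999, 0.044, 0.0, 0.001]
ft_force: [-0.8, 0.3, -0.1]
finger_gap: 0.0095
gripper_force: 0.0
[278 165  14  26 272] [0.64  0.143 0.018] guide x,y -0.08765937501650882 0.006607743258328219 [49.51838235 22.65808824 10.95588235]
```

View pics/c7.png

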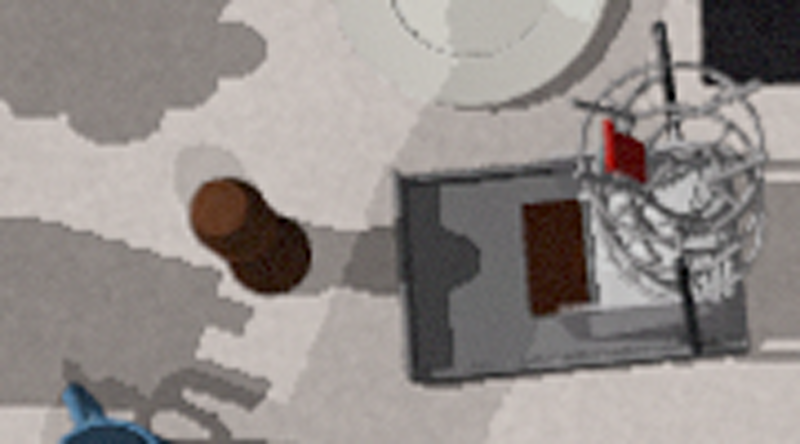

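The biscuit lies flat in the tray, dark chocolate up, at crop (558,258). It measures about 75 x 40 mm there and sits 88 mm from the axis. The mill and mug are in place.

```bash
python3 -c "
from plant import manip
print(manip.finish_job())"
```

```text
the job is handed in; nothing more can be done
None
```

The biscuit went through the turning guide and lies flat in the grey tray, chocolate side up, about 88 mm from the guide's axis; the arm is clear and the job was handed in at about 12 s, with no verdict returned.

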